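Sort stray stand-offs, then tip the tote to gather the short ones and hold it

TASK

Two brass hex stand-offs were left standing on the bench: stand the long one fully home in the empty hole of the aluminium block, in line with the other long ones, and put the short one into the steel tote with the other short ones. Then lift the tote by its black handle well clear of the bench, tip it until all five short stand-offs have slid together at its low-lipped pouring corner, and finish while still holding it up and tipped like that, so that I can bring a bag under the lip. Spill none of them, and do not knock over the glass vials.

Things in the scene. Friction and masses are not known exactly. Their poses are not given: they have to be found in the camera images.
- tote_grip (a point): Centre of the black grip of the tote's handle, where to hold it: over the tote's middle, 50 mm above its underside; axes as the tote's (x along the handle, y across it, z up). The grip is 90 mm long, 14 mm thick (y), 26 mm high (37 to 63 mm above the underside); a rod joins it to both end walls. Below it the tote is open; 53 mm of width is free on either side of the handle.
- tote: Open rectangular tray of smooth sheet steel, loose on the bench: 170 mm long (x), 126 mm wide (y), walls 34 mm high, wall and floor 3 mm thick, 0.2 to 0.4 kg, one compartment. Origin: middle of its underside. Short stand-offs begin to slide on its floor at about 9 to 14 degrees of tilt, along a wall at 15 to 25; tipped smoothly, they stay behind the lip at 35 degrees.
- tote_spout (a point): The tote's pouring corner: middle of the low lip, on its inner side, at floor height (3 mm above the underside), at x = -66, y = -44 mm from the tote's middle in its axes. That corner is cut off at 45 degrees (34 mm along each wall) and closed by a straight lip 18 mm high with a flared tongue outside; the other walls are 34 mm high.
- long_mid (a point): Centre of the long stray stand-off: a plain brass hexagon bar with a bore in each end, 14 mm across the flats (16 mm across the corners), 40 mm long, standing upright on the bench; z along its length, its flats face +-x (and every 60 degrees).
- short_mid (a point): Centre of the short stray stand-off: the same hexagon bar, 24 mm long, standing upright on the bench; z along its length, its flats face +-x (and every 60 degrees). The two strays may stand in either place.
- tote_short_1_mid (a point): Centre of a short stand-off (24 mm long, 14 mm across flats, about 29 g) that lies loose on the floor of the tote; its x runs along its length.
- tote_short_2_mid (a point): Centre of a short stand-off (24 mm long, 14 mm across flats, about 29 g) that lies loose on the floor of the tote; its x runs along its length.
- tote_short_3_mid (a point): Centre of a short stand-off (24 mm long, 14 mm across flats, about 29 g) that lies loose on the floor of the tote; its x runs along its length.
- tote_short_4_mid (a point): Centre of a short stand-off (24 mm long, 14 mm across flats, about 29 g) that lies loose on the floor of the tote; its x runs along its length.
- rack_hole (a point): Centre of the mouth of the empty hole in the aluminium block, z up. The block is fixed, 44 mm (x) by 164 mm (y), 20 mm high, with four round holes in a row along y at 38 mm pitch; long stand-offs stand in the others, at y = +38, -38 and -76 mm from this one, 27 mm proud of the block. The hole is 20 mm wide, 13 mm deep: a long stand-off home in it has its centre 7 mm above the mouth.
- vial_a: Glass sample vial with a pale cap, 21 mm wide, 52 mm tall, standing loose on the bench behind the work; origin at its foot, z up.
- vial_b: Glass sample vial with a black cap, 21 mm wide, 60 mm tall, standing loose on the bench left of the stray stand-offs; origin at its foot, z up.
Not all that is in view belongs to the job. Leave any orange look-alike of the tote alone.

How it is judged (in metres and radians):
On the way:
1. the long stand-off stands home in the empty hole of the block and the short one is in the tote, which still stands level on the bench (horizontal distance between long_mid and rack_hole below 0.006 m and z of long_mid in the frame of rack_hole below 0.01 m and angle between long_mid's own z axis and vertical below 0.15 rad and x of short_mid in the frame of tote_grip between -0.083 and 0.083 m and y of short_mid in the frame of tote_grip between -0.061 and 0.061 m and z of short_mid in the frame of tote_grip below -0.016 m and height (world z) of tote_grip below 0.058 m and angle between tote_grip's own z axis and vertical below 0.06 rad and contact force between the fingers and standoff_long below 0.1 N and contact force between the fingers and standoff_short below 0.1 N), for 0.2 s.
At the end, for the whole second after the job is handed in: Long stand-off upright in the hole, within 6 mm of its axis and 3 mm of home; fingers alone hold the tote still (under 30 mm/s), pouring corner over 30 mm above the bench, tipped over 11 degrees; all five short ones inside, centres within 80 mm of the middle of the lip (horizontal distance between long_mid and rack_hole below 0.006 m and z of long_mid in the frame of rack_hole below 0.01 m and angle between long_mid's own z axis and vertical below 0.15 rad and x of short_mid in the frame of tote_grip between -0.083 and 0.083 m and y of short_mid in the frame of tote_grip between -0.061 and 0.061 m and z of each of short_mid, tote_short_1_mid, tote_short_2_mid, tote_short_3_mid, tote_short_4_mid in the frame of tote_grip below -0.016 m and distance between each of short_mid, tote_short_1_mid, tote_short_2_mid, tote_short_3_mid, tote_short_4_mid and tote_spout below 0.08 m and x of tote_short_1_mid in the frame of tote_grip between -0.083 and 0.083 m and y of tote_short_1_mid in the frame of tote_grip between -0.061 and 0.061 m and x of tote_short_2_mid in the frame of tote_grip between -0.083 and 0.083 m and y of tote_short_2_mid in the frame of tote_grip between -0.061 and 0.061 m and x of tote_short_3_mid in the frame of tote_grip between -0.083 and 0.083 m and y of tote_short_3_mid in the frame of tote_grip between -0.061 and 0.061 m and x of tote_short_4_mid in the frame of tote_grip between -0.083 and 0.083 m and y of tote_short_4_mid in the frame of tote_grip between -0.061 and 0.061 m and height (world z) of tote_spout above 0.03 m and angle between tote_grip's own z axis and vertical above 0.2 rad and contact force between the fingers and tote above 2 N and contact force between tote and rack below 0.1 N and linear speed of tote below 0.03 m/s); the arm keeps its last pose, push and grip.
It fails at once if a glass vial is knocked over (angle between any of vial_a, vial_b's own z axis and vertical above 0.5 rad).
It also fails if it takes over 56 s, if anything falls off the work surface, if the arm or the gripper's body presses on something with over 40 N, if the wrist force passes 120 N, or if a joint passes its speed limit or range.

ROBOT

A 6-joint arm with a two-finger parallel gripper is mounted at the origin on a cart in front of the work surface, level with it; the furniture and walls round the work are solid. World frame = base frame: x ahead of the robot, y to its left, z up, the work surface at z = 0. Lengths are in m, angles in degrees, forces in N, time in s.
With the tool pointing down it reaches from about 0.375 to 0.9 m from the base axis. Payload 3.1 kg.
Tool frame: the origin (TCP) lies at the very end of the fingers, on their centre line; the grasp point (between the pads) lies 19 mm behind it (grip_point_offset is the distance from the TCP to the grasp point, in m); y points along the fingers, x is the direction in which the jaws open and shut, and the axes are right-handed (so a half turn about y gives the same grasp; the last joint's range is limited). The gripper opens to 87 mm and grips with 3 to 60 N. Pads are 19 mm wide; open, the fingers measure 117 mm over their backs; the gripper's body (75 mm by 190 mm) begins 51 mm behind the grasp point.
Start: joints at [54.116, 30.224, 82.088, -0, 67.689, -10.227], TCP at [0.271, 0.563, 0.223] pointing down, gripper open.
Joint ranges: [-176.69, 176.69], [-43.24, 126.21], [12.49, 139.97], [-82, 262], [0, 151.66], [-163.58, 163.58]. Speed limits (degrees/s): [159.86, 159.86, 180, 180, 180, 180].

INTERFACE

Orientations are given as a 3x3 rotation matrix whose columns are the frame's x, y, z axes.
In Python, from rig import * gives the robot as it stands.
- The arm moves only by the tool send_rows, never from a script. Its argument "moves" is text: rows parted by semicolons, each of 5 numbers parted by spaces: the finger opening in mm, from 0 to 87, then the shift along the tool's x, y, z in mm, then the turn about the tool's y in degrees. In form: fingers dx dy dz yaw; .... A call has 1 to 20 rows; each row shifts and turns the commanded pose from where the row before left it, along the tool's axes as they then stand; what a row does not reach is not made up. A row lasts 1/12 s, in which the tool goes at most 41.7 mm and 7.16 degrees, less where a joint would pass 70% of its speed; a pose out of reach is approached as far as the arm can. A call is refused whole if a number of a shift passes 41.7 or a number of a turn 7.16, either way. A call with a gripper value outside its range is refused whole. The fingers move at their own pace and stop on an object; the grip force is fixed at half the most. Time passes only in rows, so rows that do not move let the fingers close. It gives the time, the measured TCP pose, the force and the opening at its end, in the units of the state.
- read_state(): the state, without advancing time (a new reading comes with each control period).
- capture(name): name is "scene" or "side" or "wrist"; returns a dict with "image" (480x640x3 uint8, blue, green, red), "z_map" (480x640 float32, m along the optical axis (not along the pixel's ray), 0 where there is no reading), "mtx" (3x3 intrinsics, pixels), "origin" and "rotation" of the camera in the world; the wrist camera has in their place "tool_from_camera" (4x4, takes a point from camera to tool coordinates, whose origin is the TCP and whose axes are the tool frame's). Camera axes: x right, y up, looking along -z (the intrinsics and any distortion apply to the point x, -y, -z); pixel columns grow to the right and rows downward; lengths in m; the calibration is good to about 2 mm. A picture is of the moment at which its call begins: read the wrist's pose just before it.
- hand_in(): hands the job in, once; it reports no verdict.
Trained networks look in a picture, given as the dict that the camera call returned (one of the last four; its "shot" number tells which), for a name from the list of things; names that differ only in an ending like _2 or _b are one class to them, and where a whole thing is asked for, a point or a joint stands for the part that bears it (a point fixed in the world has none). Each returns a list of dicts, best first, with "p" (0 to 1); they miss things now and then, are a little off and sometimes report something else, mostly with a low value. They report only what shows in the picture. A call takes as long as a camera call. They do not tell look-alikes from the thing itself.
- search_frame(picture, name): "bbox" ([left, top, right, bottom] in pixels, round what is visible of it).
- masks_of(picture, name): "region" (480x640 bool, what is visible of it) and "bbox" ([left, top, right, bottom] in pixels, round what is visible of it).
- mark_of(picture, name): "pixel" ([row, column] in pixels: a listed point, or the origin of a listed thing).
The state is a dict: "time_s": time; "joint_positions": joint angles; "qvel": joint speeds; "tau": joint torques, N m; "position": TCP position; "tcp_rot": TCP orientation; "force": force on the tool from outside, world axes, zero at the start; "moment": the same for the moment, N m; "opening": opening from 0.0 (shut) to 1.0 (fully open).
Only numpy, scipy, OpenCV 4.12 (cv2) and the standard library are available. Lean on these libraries where they do the work, as an engineer would, in place of code of your own. Each camera call takes 0.05 s, during which the arm holds its last target. There are 200 camera calls.

## Working session

There is one attempt and no reset: what is moved stays moved. The work goes in short steps, Python scripts to look and compute and a tool call to move; the robot and the scene stay as the last step left them, time stands still between calls to the robot, and variables do not carry over. Pictures are saved under pics/ and viewed, about 8 in all and at most 12, crops included, and the job is handed in when it is done.

Besides the shell and the picture viewer there is one more tool, called as name(argument=value, ...) on one line, values as JSON. send_rows: Moves the arm, as the interface text tells. Its arguments: {"type":"object","properties":{"moves":{"type":"string"}},"required":["moves"]}

```bash
mkdir -p pics
cat > h.py <<'E'
from rig import *
import numpy as np, cv2
def world(c,row,col,z=None,st=None):
    """pixel -> world; z: plane height, else depth map"""
    if 'tool_from_camera' in c:
        T=np.eye(4);T[:3,:3]=np.array(st['tcp_rot']);T[:3,3]=st['position'];T=T@np.array(c['tool_from_camera']);R,o=T[:3,:3],T[:3,3]
    else: R,o=np.array(c['rotation']),np.array(c['origin'])
    K=np.array(c['mtx']);d=np.array([(col-K[0,2])/K[0,0],-(row-K[1,2])/K[1,1],-1.])
    d=R@d
    if z is None: t=c['z_map'][int(round(row)),int(round(col))]
    else: t=(z-o[2])/d[2]
    return o+t*d
E
cat > a.py <<'E'
from h import *
s=read_state();print(s['time_s'],s['position'],np.round(s['tcp_rot'],3).tolist(),s['opening'])
ims=[]
for n in ['scene','side']:
    c=capture(n);ims.append(c['image']);cv2.imwrite(f'pics/{n}0.png',c['image']);print(n,np.round(c['origin'],3))
    for k,z in [('tote_grip',.05),('tote',0),('tote_spout',.003),('long_mid',.02),('short_mid',.012),('tote_short_1_mid',.01),('rack_hole',.02),('vial_a',0),('vial_b',0)]:
        for d in mark_of(c,k)[:5]:
            r,q=d['pixel'];print(k,round(d['p'],2),int(r),int(q),np.round(world(c,r,q,z),3),np.round(world(c,r,q),3))
E
python3 a.py
```

```text
0.0 [0.27015716 0.56279653 0.22158004] [[0.433, -0.001, -0.901], [0.901, -0.002, 0.433], [-0.002, -1.0, 0.0]] 0.9952344502798696
scene [-0.024  0.877  0.862]
tote 0.84 237 373 [ 0.51  -0.005  0.   ] [0.182 0.537 0.529]
tote_spout 0.87 237 408 [ 0.446 -0.052  0.003] [ 0.423 -0.007  0.045]
long_mid 0.54 284 339 [0.465 0.185 0.02 ] [ 0.476  0.168 -0.   ]
rack_hole 0.96 281 239 [0.629 0.309 0.02 ] [0.634 0.305 0.014]
vial_a 0.69 354 219 [ 0.536  0.455 -0.   ] [0.32  0.618 0.332]
vial_a 0.51 284 240 [0.638 0.3   0.   ] [0.632 0.305 0.007]
vial_b 0.69 354 219 [ 0.536  0.455 -0.   ] [0.32  0.618 0.332]
vial_b 0.51 284 240 [0.638 0.3   0.   ] [0.632 0.305 0.007]
side [ 1.392 -0.201  0.573]
tote_grip 0.85 283 131 [ 0.567 -0.253  0.05 ] [ 0.583 -0.252  0.06 ]
tote_grip 0.78 247 254 [ 0.515 -0.011  0.05 ] [ 0.536 -0.015  0.062]
tote_grip 0.49 253 227 [ 0.521 -0.067  0.05 ] [ 0.445 -0.055  0.005]
tote 0.82 304 134 [ 0.559 -0.257  0.   ] [ 0.562 -0.256  0.002]
tote 0.73 264 257 [ 0.505 -0.004  0.   ] [ 0.509 -0.005  0.003]
tote_spout 0.91 288 121 [ 0.501 -0.278  0.003] [ 0.503 -0.277  0.004]
tote_spout 0.71 253 230 [ 0.443 -0.048  0.003] [ 0.445 -0.048  0.004]
long_mid 0.68 231 331 [0.458 0.185 0.02 ] [0.457 0.185 0.02 ]
short_mid 0.64 216 388 [0.421 0.351 0.012] [0.433 0.344 0.019]
tote_short_1_mid 0.71 253 225 [ 0.453 -0.061  0.01 ] [ 0.449 -0.06   0.007]
tote_short_1_mid 0.38 271 281 [0.562 0.032 0.01 ] [0.6   0.022 0.035]
rack_hole 0.63 260 417 [0.632 0.307 0.02 ] [0.616 0.318 0.008]
vial_a 0.73 319 351 [0.741 0.11  0.   ] [0.744 0.109 0.002]
vial_a 0.58 232 449 [0.524 0.459 0.   ] [0.538 0.448 0.009]
vial_b 0.73 319 351 [0.741 0.11  0.   ] [0.744 0.109 0.002]
vial_b 0.58 232 449 [0.524 0.459 0.   ] [0.538 0.448 0.009]
```

View pics/scene0.png

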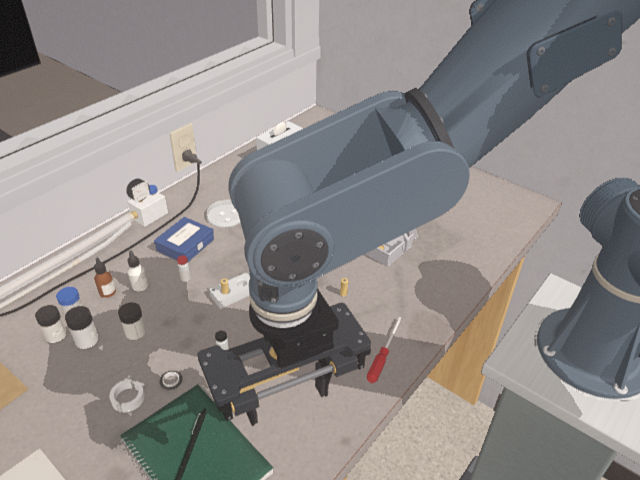

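View pics/side0.png

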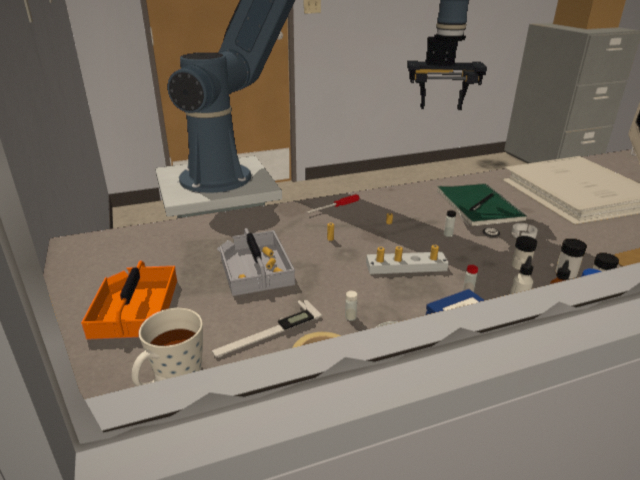

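The side view shows the steel tote at (257,262), with the orange look-alike at (134,300), which I'll leave alone. The long stray is at (331,231), the short one at (390,218) and the empty hole at (417,260). Vials are at (351,306) and (450,224). The scene view is mostly blocked by the arm, so I'll move over the strays for a wrist view.

send_rows(moves="87 0 0 0 7.15;87 0 0 0 7.15;87 0 0 0 7.15;87 0 0 0 7.15;87 0 0 0 7.15;87 0 0 0 7.15;87 0 0 0 7.15;87 0 0 0 7.15;87 0 0 0 7.15;87 17 -3 -30 0;87 17 -3 -30 0;87 17 -3 -30 0;87 17 -3 -30 0;87 17 -3 -30 0;87 17 -3 -30 0;87 17 -3 -30 0;87 17 -3 -30 0;87 17 -3 -30 0;87 17 -3 -30 0")

```text
time_s: 2.58
position: [0.4412, 0.2618, 0.2529]
tcp_rot: [[1.0, 0.0, 0.0], [-0.0, 0.0, 1.0], [0.0, -1.0, 0.0]]
force: [-0.2, 0.7, -0.3]
opening: 0.997
```

```bash
cat > w.py <<'E'
import sys
from h import *
s=read_state();c=capture('wrist');cv2.imwrite(f'pics/{sys.argv[1]}.png',c['image'])
R=np.array(s['tcp_rot']);print(round(s['time_s'],2),np.round(s['position'],4),'psi',np.degrees(np.arctan2(R[1,0],R[0,0])).round(2),'tilt',np.degrees(np.arccos(-R[2,1])).round(2),s['opening'],np.round(s['force'],1))
T=np.array(c['tool_from_camera']);print(np.round(T,3).tolist())
for k,z in [('tote_grip',.05),('tote_spout',.003),('long_mid',.02),('short_mid',.012),('tote_short_1_mid',.01),('rack_hole',.02),('vial_a',0)]:
    for d in mark_of(c,k)[:5]:
        r,q=d['pixel'];print(k,round(d['p'],2),int(r),int(q),np.round(world(c,r,q,z,s),4),np.round(world(c,r,q,None,s),3))
E
python3 w.py w1
```

```text
2.58 [0.4412 0.2618 0.2529] psi -0.0 tilt 0.03 0.9966389999612091 [-0.2  0.7 -0.3]
[[1.0, -0.002, 0.0, -0.001], [0.001, 0.292, -0.956, -0.162], [0.002, 0.956, 0.292, 0.079], [0.0, 0.0, 0.0, 1.0]]
long_mid 0.73 272 326 [0.4509 0.1812 0.02  ] [0.45  0.188 0.037]
long_mid 0.18 165 483 [0.6221 0.3079 0.02  ] [0.628 0.307 0.008]
short_mid 0.69 128 306 [0.4285 0.346  0.012 ] [0.429 0.346 0.024]
tote_short_1_mid 0.62 376 409 [0.5657 0.0265 0.01  ] [0.557 0.048 0.037]
rack_hole 0.63 166 481 [0.62   0.3067 0.02  ] [0.627 0.305 0.005]
vial_a 0.69 23 404 [0.5298 0.4498 0.    ] [0.523 0.442 0.03 ]
```

View pics/w1.png

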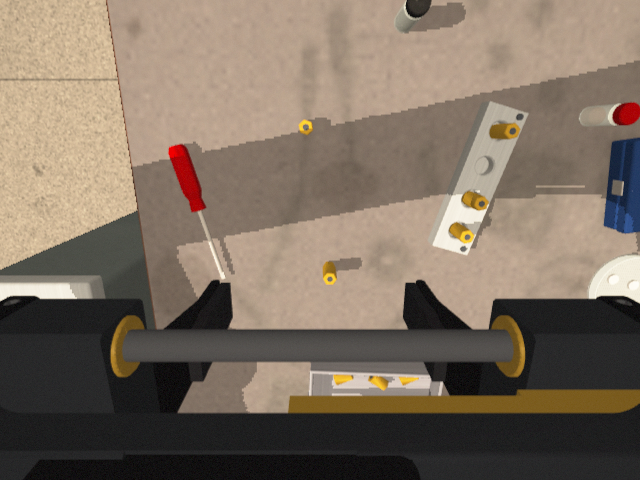

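The wrist view shows the short stray at (306,127), the long one at (329,272) and the block leaning about 20°, with its empty hole at (484,165). The tote is partly in view at the bottom. I'll refine positions from the depth cloud.

```bash
cat > cl.py <<'E'
from h import *
def cloud(c,s):
    T=np.eye(4);T[:3,:3]=np.array(s['tcp_rot']);T[:3,3]=s['position'];T=T@np.array(c['tool_from_camera'])
    K=np.array(c['mtx']);v,u=np.mgrid[:480,:640];z=c['z_map']
    P=np.stack([(u-K[0,2])/K[0,0]*z,-(v-K[1,2])/K[1,1]*z,-z],-1)
    W=P@T[:3,:3].T+T[:3,3];W[z<=0]=np.nan;return W
E
python3 - <<'E'
from cl import *
s=read_state();c=capture('wrist');W=cloud(c,s);np.save('W1.npy',W)
def top(p,r,z0):
    m=(np.hypot(W[...,0]-p[0],W[...,1]-p[1])<r)&(W[...,2]>z0);q=W[m];
    x,y,z=np.nanmedian(q,0); rect=cv2.minAreaRect((q[:,:2]*1000).astype(np.float32))
    print(len(q),'mid-ext',np.round((q.min(0)+q.max(0))/2,4),'ext',np.round(np.ptp(q,0),4),'med z',round(z,4),rect); return np.r_[np.array(rect[0])/1000,z]
b=W[(np.abs(W[...,0]-.44)<.1)&(np.abs(W[...,1]-.28)<.06)];print('bench z',np.nanmedian(b[:,2]))
L=top((.450,.188),.02,.033);S=top((.429,.346),.02,.018)
m=(W[...,2]>.036)&(W[...,2]<.06)&(W[...,0]>.55)&(W[...,0]<.70)&(W[...,1]>.2)&(W[...,1]<.4)
n,lab,st,cen=cv2.connectedComponentsWithStats(m.astype(np.uint8))
for i in range(1,n):
    if st[i,4]>30:
        q=W[lab==i];print(st[i,4],np.round((q.min(0)+q.max(0))/2,4),np.round(np.ptp(q,0),4))
m=(W[...,2]>.015)&(W[...,2]<.024)&(W[...,0]>.54)&(W[...,0]<.72)&(W[...,1]>.2)&(W[...,1]<.42)
q=W[m];print('rack',np.median(q[:,2]),cv2.minAreaRect((q[:,:2]*1000).astype(np.float32)))
# corner-phase of hex from image: crops
im=c['image'];cr=lambda r,q:cv2.resize(im[r-25:r+25,q-25:q+25],(300,300),interpolation=cv2.INTER_CUBIC)
cv2.imwrite('pics/crop1.png',np.hstack([cr(272,328),cr(127,306)]))
E
```

```text
bench z 0.3457394031057673
142 mid-ext [0.4546 0.1818 0.0374] ext [0.0162 0.0134 0.0088] med z 0.0396 ((454.3197326660156, 181.8493194580078), (13.880719184875488, 14.479555130004883), 28.30531883239746)
158 mid-ext [0.4279 0.3472 0.0221] ext [0.0137 0.0151 0.0081] med z 0.0239 ((427.93798828125, 347.0142517089844), (13.741800308227539, 14.789952278137207), 72.33971405029297)
256 [0.6332 0.3429 0.0427] [0.0155 0.0146 0.0129]
214 [0.6122 0.2704 0.0424] [0.0151 0.0149 0.0125]
197 [0.602  0.2339 0.0422] [0.0146 0.0154 0.0125]
rack 0.019807148244532613 ((618.0020141601562, 288.4747619628906), (164.31216430664062, 45.243690490722656), 74.06689453125)
```

View pics/crop1.png

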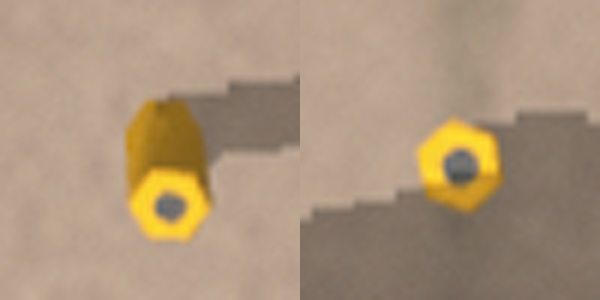

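send_rows(moves="50 0 0 0 6.75;50 0 0 0 6.75;50 0 0 0 6.75;50 0 0 0 6.75;50 8 30 -10.9 0;50 8 30 -10.9 0;50 8 30 -10.9 0;50 8 30 -10.9 0;50 8 30 -10.9 0;50 8 30 -10.9 0;50 0 18 0 0;50 0 18 0 0;50 0 18 0 0;50 0 0 0 0;0 0 0 0 0;0 0 0 0 0;0 0 0 0 0;0 0 0 0 0;0 0 0 0 0")

```text
time_s: 4.62
position: [0.4542, 0.1835, 0.0195]
tcp_rot: [[0.891, 0.002, 0.454], [-0.454, 0.0, 0.891], [0.002, -1.0, 0.001]]
force: [-0.8, -0.0, -0.7]
opening: 0.279
```

send_rows(moves="0 0 0 0 0;0 0 0 0 0;0 0 0 0 0;0 0 0 0 0;0 0 0 0 0")

```text
time_s: 5.03
position: [0.454, 0.1834, 0.0191]
tcp_rot: [[0.891, 0.001, 0.454], [-0.454, 0.0, 0.891], [0.001, -1.0, 0.001]]
force: [0.4, 0.1, 5.5]
opening: 0.157
```

send_rows(moves="0 0 -26 0 0;0 0 -27 0 0;0 0 -27 0 -5.5;0 0 0 0 -5.5;0 25.7 0 33.3 0;0 25.7 0 33.3 0;0 25.7 0 33.3 0;0 25.7 0 33.3 0;0 25.7 0 33.3 0;0 0 0 0 0;0 0 0 0 0")

```text
time_s: 5.95
position: [0.6226, 0.3077, 0.0976]
tcp_rot: [[0.962, 0.001, 0.275], [-0.275, 0.0, 0.962], [0.001, -1.0, 0.0]]
force: [-0.2, 0.7, -0.5]
opening: 0.156
```

```bash
python3 w.py w2
```

```text
5.95 [0.6226 0.3077 0.0976] psi -15.94 tilt 0.03 0.1559652055529347 [-0.2  0.7 -0.5]
[[1.0, -0.002, 0.001, -0.0], [0.001, 0.292, -0.956, -0.162], [0.002, 0.956, 0.292, 0.079], [0.0, 0.0, 0.0, 1.0]]
long_mid 0.61 301 315 [0.6096 0.2684 0.02  ] [0.623 0.314 0.114]
short_mid 0.68 266 53 [0.4274 0.3459 0.012 ] [0.435 0.347 0.02 ]
rack_hole 0.63 250 318 [0.6224 0.3071 0.02  ] [0.621 0.303 0.007]
vial_a 0.79 83 127 [0.5289 0.4497 0.    ] [0.538 0.444 0.021]
vial_a 0.49 412 498 [0.7349 0.1087 0.    ] [0.666 0.318 0.198]
```

View pics/w2.png

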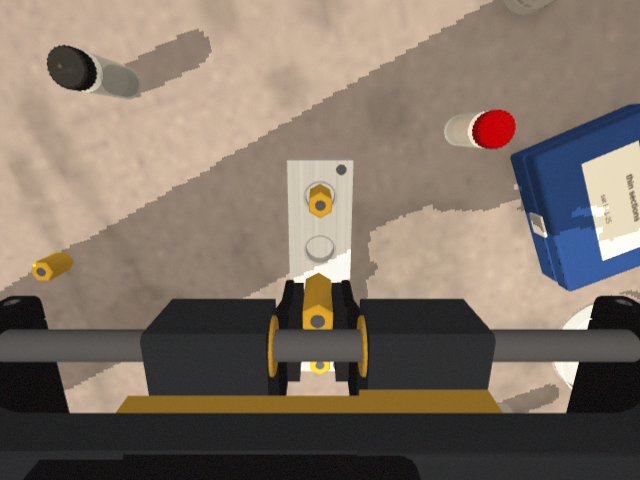

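The picture shows the held bar with its top at (317,322), the empty hole directly below in view at (319,248), and the neighbours clear on either side.

Run:
```python
from cl import *
s=read_state();c=capture('wrist')
print(s['position'],'top',world(c,321.5,317,.1185,s),'hole',world(c,247.5,319.5,.02,s),world(c,249,319.5,.02,s))
W=cloud(c,s)
m=np.zeros((480,640),bool);m[270:340,295:340]=1
m&=(W[...,2]>.085)&(W[...,2]<.125)
hsv=cv2.cvtColor(c['image'],cv2.COLOR_BGR2HSV);m&=(hsv[...,1]>120)&(hsv[...,2]>90)
for a,b in [(.085,.095),(.095,.105),(.105,.114),(.114,.125)]:
    q=W[m&(W[...,2]>=a)&(W[...,2]<b)]
    print(a,len(q),np.round((q.min(0)+q.max(0))/2,4) if len(q) else '', np.round(np.ptp(q,0),4) if len(q) else '')
g=c['image'][220:275,290:350];cv2.imwrite('pics/c.png',cv2.resize(g,None,fx=8,fy=8))
cc=cv2.HoughCircles(cv2.resize(cv2.cvtColor(g,cv2.COLOR_BGR2GRAY),None,fx=4,fy=4),cv2.HOUGH_GRADIENT,1.5,100,param1=80,param2=20,minRadius=40,maxRadius=75);print(cc)
if cc is not None:
    x,y,r=cc[0,0];print(world(c,220+y/4,290+x/4,.02,s))
```

```text
[0.6208241  0.30609908 0.09880318] top [0.6196559  0.30412357 0.1185    ] hole [0.62197967 0.30662129 0.02      ] [0.62167135 0.30553514 0.02      ]
0.085 198 [0.6213 0.309  0.0901] [0.0132 0.0066 0.0098]
0.095 218 [0.6211 0.3095 0.1   ] [0.0129 0.0063 0.0098]
0.105 243 [0.6211 0.3094 0.1095] [0.0129 0.0061 0.009 ]
0.114 642 [0.6203 0.3058 0.1185] [0.0145 0.0138 0.009 ]
[[[126.75 102.75  56.05]]]
[0.62385254 0.30750167 0.02      ]
```

send_rows(moves="0 1.5 20 1.5 0;0 0 20 0 0;0 0 10 0 0;0 0 5 0 0;0 0 3 0 0;0 0 3 0 0;0 0 2 0 0")

```text
time_s: 6.98
position: [0.6239, 0.3079, 0.0361]
tcp_rot: [[0.961, 0.001, 0.276], [-0.276, 0.0, 0.961], [0.001, -1.0, 0.001]]
force: [0.1, -0.5, -0.4]
opening: 0.156
```

send_rows(moves="0 0 2 0 0;0 0 2 0 0;0 0 2 0 0")

```text
time_s: 7.23
position: [0.6236, 0.3079, 0.03]
tcp_rot: [[0.961, 0.001, 0.276], [-0.276, 0.0, 0.961], [0.001, -1.0, 0.001]]
force: [0.8, 0.1, -1.0]
opening: 0.155
```

send_rows(moves="0 0 1.5 0 0;0 0 1.5 0 0;0 0 0 0 0")

```text
time_s: 7.48
position: [0.6232, 0.3077, 0.0263]
tcp_rot: [[0.961, -0.0, 0.276], [-0.276, -0.0, 0.961], [-0.0, -1.0, -0.0]]
force: [0.7, 0.4, -1.3]
opening: 0.156
```

send_rows(moves="30 0 0 0 0;30 0 0 0 0;30 0 0 0 0;30 0 0 0 0;40 0 -15 0 0;40 0 -40 0 0;40 0 -40 0 0;40 0 0 0 -5.5;40 0 0 0 -5.5;40 0 0 0 -5.5;40 0 0 0 -5.5;40 -31.7 0 9.9 0;40 -31.7 0 9.9 0;40 -31.7 0 9.9 0;40 -31.7 0 9.9 0;40 -31.7 0 9.9 0;40 -31.7 0 9.9 0;40 0 0 0 0;40 0 0 0 0")

```text
time_s: 9.07
position: [0.4263, 0.3475, 0.1228]
tcp_rot: [[0.994, 0.0, -0.107], [0.107, 0.0, 0.994], [0.0, -1.0, 0.0]]
force: [0.8, 0.0, -0.3]
opening: 0.457
```

Run:
```python
from cl import *
P=np.mean([read_state()['position'] for _ in range(1)],0)
s=read_state();c=capture('wrist');W=cloud(c,s);print(s['position'],s['opening'])
def top(p,z0,z1,r=.025):
    m=(np.hypot(W[...,0]-p[0],W[...,1]-p[1])<r)&(W[...,2]>z0)&(W[...,2]<z1);q=W[m]
    print(len(q),np.round((q.min(0)+q.max(0))/2,4),np.round(np.ptp(q,0),4),'top',np.round(np.median(q[:,2]),4)) if len(q) else print('none')
    if len(q): 
        t=q[q[:,2]>np.percentile(q[:,2],60)-.002][:,:2]
        w=[np.ptp(t@[np.cos(a),np.sin(a)]) for a in np.radians(range(-30,90,3))];print('min width ang',[(range(-30,90,3)[i],round(w[i]*1000,1)) for i in np.argsort(w)[:6]])
top((.428,.347),.018,.03)
top((.6232,.307),.03,.06)
top((.6332,.343),.03,.06)
cv2.imwrite('pics/w3.png',c['image'])
```

```text
[0.4263145  0.34747362 0.12275611] 0.4571969017132962
298 [0.4279 0.347  0.0218] [0.014  0.0158 0.0075] top 0.0238
min width ang [(6, np.float64(13.2)), (9, np.float64(13.6)), (3, np.float64(13.6)), (0, np.float64(13.9)), (12, np.float64(14.0)), (-3, np.float64(14.3))]
502 [0.6213 0.3062 0.039 ] [0.0166 0.0161 0.0181] top 0.042
min width ang [(87, np.float64(11.7)), (84, np.float64(12.1)), (81, np.float64(12.5)), (78, np.float64(12.8)), (75, np.float64(13.1)), (72, np.float64(13.4))]
666 [0.6333 0.3433 0.0395] [0.0162 0.016  0.019 ] top 0.0442
min width ang [(48, np.float64(13.9)), (45, np.float64(14.1)), (51, np.float64(14.2)), (42, np.float64(14.3)), (54, np.float64(14.5)), (-21, np.float64(14.6))]
```

View pics/w3.png

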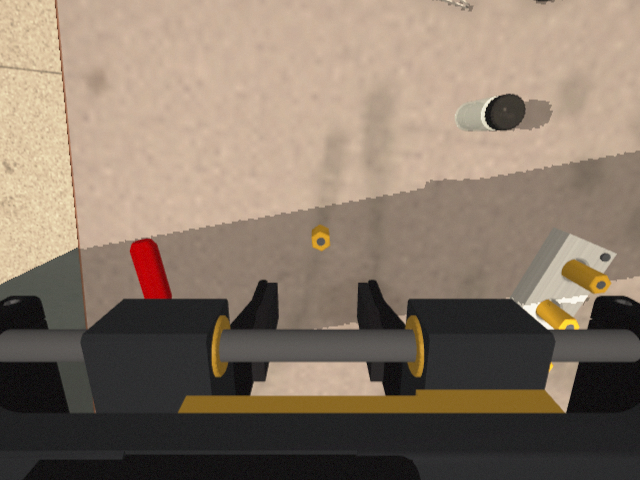

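The short stray is at (320,238), and the long one now stands in the block at the same height as its neighbour (556,315).

send_rows(moves="40 0.5 39 0 0;40 0 39 0 0;40 0 25 0 0;40 0 14 0 0;40 0 0 0 0;0 0 0 0 0;0 0 0 0 0;0 0 0 0 0;0 0 0 0 0;0 0 0 0 0;0 0 0 0 0;0 0 0 0 0;0 0 0 0 0")

```text
time_s: 10.2
position: [0.429, 0.3473, 0.0054]
tcp_rot: [[0.995, 0.002, -0.105], [0.105, 0.001, 0.995], [0.002, -1.0, 0.0]]
force: [0.3, 0.3, 6.0]
opening: 0.157
```

send_rows(moves="0 0 -30 0 0;0 0 -40 0 6;0 7 -30 -40 0;0 7 -30 -40 0;0 7 -30 -40 0;0 7 -30 -40 0;0 7 -30 -40 0;0 7 -30 -40 0;0 7 -30 -40 0;0 7 -15 -40 0;0 7 0 -40 0;0 7 0 -40 0;0 0 0 0 0;0 0 0 0 0")

```text
time_s: 11.37
position: [0.4895, -0.0045, 0.2621]
tcp_rot: [[1.0, -0.001, 0.005], [-0.005, 0.001, 1.0], [-0.001, -1.0, 0.001]]
force: [-1.0, 0.7, -0.9]
opening: 0.156
```

```bash
python3 w.py w4
```

```text
11.37 [ 0.4895 -0.0045  0.2621] psi -0.28 tilt 0.04 0.15617643791852662 [-1.   0.7 -0.9]
[[1.0, -0.002, 0.0, -0.001], [0.001, 0.292, -0.956, -0.162], [0.002, 0.956, 0.292, 0.079], [0.0, 0.0, 0.0, 1.0]]
tote_grip 0.6 217 340 [ 0.5135 -0.0122  0.05  ] [ 0.513 -0.01   0.061]
tote_spout 0.96 239 284 [ 0.4477 -0.0512  0.003 ] [ 0.448 -0.051  0.002]
long_mid 0.56 101 536 [0.7218 0.1061 0.02  ] [0.725 0.106 0.015]
short_mid 0.89 305 317 [ 0.4883 -0.1369  0.012 ] [0.489 0.001 0.28 ]
tote_short_1_mid 0.84 176 382 [0.5639 0.0267 0.01  ] [0.562 0.028 0.019]
tote_short_1_mid 0.22 239 283 [ 0.4467 -0.0488  0.01  ] [ 0.446 -0.052  0.001]
rack_hole 0.24 211 337 [ 0.5119 -0.0124  0.02  ] [ 0.51  -0.005  0.053]
vial_a 0.8 99 535 [0.7323 0.1096 0.    ] [0.724 0.108 0.015]
```

View pics/w4.png

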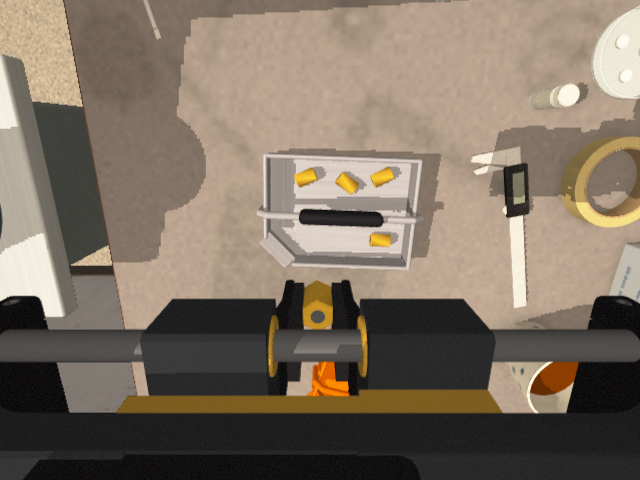

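The picture shows the tote with its handle at (340,217), the spout at (280,248), three short ones on its far (+y) side at (305,177), (347,182) and (382,177), and one at (380,240). The orange tote is lower, at (330,380). I'll put the short one down between the handle and the -y wall.

send_rows(moves="0 0 0 0 3;0 -3 30 -19 0;0 -3.5 30 -20 0;0 0 40 0 0;0 0 40 0 0;0 0 40 0 0;0 0 30 0 0;0 0 20 0 0;0 0 12 0 0;0 0 9 0 0;0 0 0 0 0;14 0 0 0 0;30 0 0 0 0;30 0 0 0 0;30 0 0 0 0;30 0 0 0 0")

```text
time_s: 13.1
position: [0.4816, -0.0413, 0.0121]
tcp_rot: [[0.999, 0.002, 0.052], [-0.052, -0.001, 0.999], [0.002, -1.0, -0.0]]
force: [0.3, 0.0, -0.1]
opening: 0.321
```

send_rows(moves="30 0 -30 0 0;30 0 -41 0 0;30 0 -41 0 0;30 0 -41 0 0;50 0 0 0 -6.9;50 0 0 0 -6.9;50 0 0 0 -6.9;50 0 0 0 -6.9;50 0 0 0 -6.9;50 0 0 0 -6.9;50 0 0 0 -6.9;50 0 0 0 -6.9;50 0 0 0 -6.9;50 0 0 0 -6.9;50 0 0 0 -6.9;50 0 0 0 -6.9;50 0 0 0 -7.1")

```text
time_s: 14.52
position: [0.4808, -0.0411, 0.1647]
tcp_rot: [[0.048, 0.0, -0.999], [0.999, -0.0, 0.048], [-0.0, -1.0, -0.0]]
force: [0.8, -0.2, 0.0]
opening: 0.573
```

send_rows(moves="50 30 -10 -38 0;50 0 -40 -38 0;50 0 -30 -30 0;50 0 0 0 0;50 0 0 0 0")

```text
time_s: 14.93
position: [0.575, -0.0212, 0.2347]
tcp_rot: [[0.054, 0.006, -0.999], [0.999, -0.001, 0.054], [-0.001, -1.0, -0.006]]
force: [-0.4, 0.8, -0.7]
opening: 0.574
```

```bash
python3 w.py w5
python3 - <<'E'
from cl import *
s=read_state();c=capture('wrist');W=cloud(c,s);print(s['position'])
b=(np.abs(W[...,0]-.51)<.07)&(np.abs(W[...,1]+.01)<.05)&(W[...,2]>.054)&(W[...,2]<.072)
dark=c['image'].max(2)<70
q=W[b&dark];print('grip',len(q),cv2.minAreaRect((q[:,:2]*1000).astype(np.float32)),np.percentile(q[:,2],[50,95]))
b=(np.abs(W[...,0]-.51)<.1)&(np.abs(W[...,1]+.01)<.09)&(W[...,2]>.029)&(W[...,2]<.039)
q=W[b];print('walls',len(q),cv2.minAreaRect((q[:,:2]*1000).astype(np.float32)))
E
```

```text
14.93 [ 0.575  -0.0212  0.2347] psi 86.92 tilt 0.35 0.5738984896102596 [-0.4  0.8 -0.7]
[[1.0, -0.001, -0.002, -0.001], [-0.001, 0.292, -0.956, -0.162], [0.002, 0.956, 0.292, 0.081], [0.0, 0.0, 0.0, 1.0]]
tote_grip 0.96 153 322 [ 0.5138 -0.0142  0.05  ] [ 0.513 -0.014  0.062]
tote_grip 0.96 224 86 [ 0.5705 -0.2551  0.05  ] [ 0.568 -0.249  0.059]
tote_spout 0.9 86 280 [ 0.4475 -0.0531  0.003 ] [ 0.448 -0.053  0.003]
tote_spout 0.64 141 74 [ 0.4907 -0.2778  0.003 ] [ 0.491 -0.273  0.011]
tote_spout 0.24 153 324 [ 0.5169 -0.0113  0.003 ] [ 0.513 -0.012  0.063]
long_mid 0.8 238 620 [0.6244 0.3121 0.02  ] [0.62  0.3   0.034]
long_mid 0.45 236 616 [0.6218 0.3074 0.02  ] [0.619 0.3   0.029]
short_mid 0.77 121 292 [ 0.482  -0.0431  0.012 ] [ 0.482 -0.042  0.028]
tote_short_1_mid 0.59 193 361 [0.561  0.0275 0.01  ] [0.56  0.027 0.017]
rack_hole 0.59 237 614 [0.6234 0.3054 0.02  ] [0.622 0.301 0.025]
vial_a 0.42 152 321 [ 0.5162 -0.0144  0.    ] [ 0.512 -0.015  0.063]
[ 0.57140133 -0.02074849  0.23167491]
grip 1399 ((512.8960571289062, -12.629772186279297), (13.762146949768066, 87.93622589111328), 87.64603424072266) [0.06238929 0.06398578]
walls 2594 ((513.1996459960938, -12.44281005859375), (128.05015563964844, 172.8215789794922), 87.54895782470703)
```

View pics/w5.png

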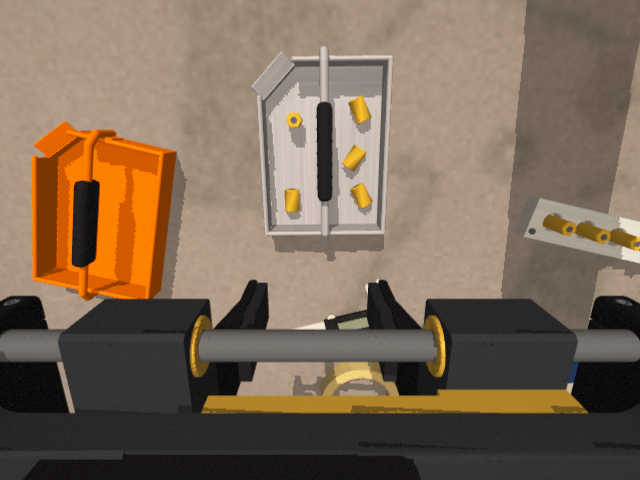

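The picture shows all five short ones in the tote, with the new one standing at (294,120). The handle is at (324,150), and the orange tote is to the left at (100,225). Now I'll grip the handle at its middle.

send_rows(moves="50 1.8 30 20 -0.7;50 1.8 30 20 0;50 1.8 30 20 0;50 0 40 0 0;50 0 40 0 0;50 0 20 0 0;50 0 0 0 0")

```text
time_s: 15.97
position: [0.5094, -0.012, 0.0384]
tcp_rot: [[0.042, -0.009, -0.999], [0.999, 0.002, 0.042], [0.002, -1.0, 0.009]]
force: [0.3, 0.5, -0.2]
opening: 0.573
```

send_rows(moves="50 0 7 -3 0;50 0 0 0 0;0 0 0 0 0;0 0 0 0 0;0 0 0 0 0;0 0 0 0 0;0 0 0 0 0;0 0 0 0 0;0 0 0 0 0;0 0 0 0 0;0 0 0 0 0")

```text
time_s: 16.88
position: [0.5159, -0.0127, 0.0357]
tcp_rot: [[0.042, 0.0, -0.999], [0.999, 0.0, 0.042], [0.0, -1.0, -0.0]]
force: [-0.9, 1.7, 4.2]
opening: 0.158
```

send_rows(moves="0 0 -4 0 0;0 0 -8 0 0;0 0 -12 0 0;0 0 -12 0 0;0 0 -8 0 0;0 0 -4 0 0;0 0 0 0 0")

```text
time_s: 17.47
position: [0.5161, -0.0129, 0.0842]
tcp_rot: [[0.042, 0.001, -0.999], [0.999, -0.0, 0.042], [-0.0, -1.0, -0.002]]
force: [0.3, 0.6, -4.5]
opening: 0.16
```

send_rows(moves="0 0 -8 0 0;0 0 -14 0 0;0 0 -14 0 0;0 0 -10 0 0;0 0 -4 0 0;0 0 0 0 0;0 37 0 0 0;0 37 0 0 0;0 37 0 0 0;0 37 0 0 0;0 33 0 0 0;0 28 0 0 0;0 23 0 0 0;0 18 0 0 0;0 14 0 0 0;0 10 0 0 0;0 6 0 0 0;0 3 0 0 0;0 0 0 0 0")

```text
time_s: 19.05
position: [0.5276, 0.2698, 0.1331]
tcp_rot: [[0.042, -0.0, -0.999], [0.999, -0.0, 0.042], [-0.0, -1.0, 0.0]]
force: [-0.3, 0.3, -4.2]
opening: 0.156
```

Run:
```python
from h import *
c=capture('side');s=read_state();print(s['time_s'],s['position'],s['force'])
c2=capture('scene');cv2.imwrite('pics/s6.png',np.hstack([cv2.resize(c['image'][100:340,180:500],(400,300)),cv2.resize(c2['image'][160:400,180:500],(400,300))]))
```

```text
19.1 [0.5275792  0.26930147 0.1331969 ] [-0.20165661 -0.8721885  -5.28429767]
```

View pics/s6.png

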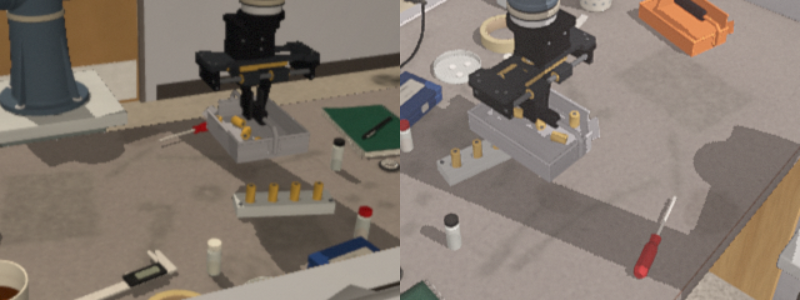

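The tote is held level, and all four long ones stand in the block. I'll compute where the short ones lie in the tote's frame.

```bash
cat > parts.py <<'E'
from cl import *
def parts(pivot,yaw,pitch=0,names=('side','scene','wrist')):
    """brass pixels in the tote frame; pivot=tote_grip world"""
    from scipy.spatial.transform import Rotation as Ro
    R=Ro.from_euler('ZY',[yaw,pitch],degrees=True).as_matrix()
    for n in names:
        s=read_state();c=capture(n)
        if n=='wrist': W=cloud(c,s)
        else:
            K=np.array(c['mtx']);v,u=np.mgrid[:480,:640];z=c['z_map']
            W=np.stack([(u-K[0,2])/K[0,0]*z,-(v-K[1,2])/K[1,1]*z,-z],-1)@np.array(c['rotation']).T+np.array(c['origin'])
        L=(W-pivot)@R
        h=cv2.cvtColor(c['image'],cv2.COLOR_BGR2HSV)
        m=(h[...,0]>14)&(h[...,0]<32)&(h[...,1]>110)&(h[...,2]>70)&(np.abs(L[...,0])<.084)&(np.abs(L[...,1])<.062)&(L[...,2]<-.015)&(L[...,2]>-.06)
        k,lab,st,_=cv2.connectedComponentsWithStats(m.astype(np.uint8))
        for i in range(1,k):
            if st[i,4]>12:
                q=L[lab==i]*1000;print(n,st[i,4],'med',np.median(q,0).round(),'min',np.percentile(q,3,0).round(),'max',np.percentile(q,97,0).round())
E
python3 - <<'E'
from parts import *
parts(np.array([.5245,.270,.152]),-2.5)
E
```

```text
side 138 med [-26. -14. -41.] min [-45. -24. -51.] max [ 20.  -1. -36.]
scene 47 med [ 45.  -3. -41.] min [ 38. -10. -46.] max [ 52.   1. -37.]
scene 60 med [-35. -46. -37.] min [-38. -51. -47.] max [-27. -42. -28.]
scene 36 med [ -0.  -6. -39.] min [-19. -13. -45.] max [  8.   9. -16.]
scene 77 med [-41.  -5. -40.] min [-50. -14. -47.] max [-29.   1. -36.]
wrist 818 med [-42. -13. -38.] min [-50. -20. -44.] max [-28.  -7. -36.]
wrist 915 med [-34. -49. -28.] min [-39. -58. -49.] max [-26. -44. -26.]
wrist 365 med [ -0. -17. -41.] min [ -6. -26. -48.] max [ 13. -11. -37.]
```

The short ones now lie at tote y between about -50 and -3 mm. I'll carry the tote back gently, set it down and regrip nearer the +x end.

send_rows(moves="0 -5 0 0 0;0 -10 0 0 0;0 -15 0 0 0;0 -20 0 0 0;0 -25 0 0 0;0 -27 0 0 0;0 -27 0 0 0;0 -27 0 0 0;0 -27 0 0 0;0 -25 4 0 0;0 -20 8 0 0;0 -15 12 0 0;0 -10 16 0 0;0 -5 18 0 0;0 0 16 0 0;0 0 11 0 0;0 0 6 0 0;0 0 3 0 0;0 0 2 0 0;0 0 0 0 0")

```text
time_s: 20.97
position: [0.5171, 0.012, 0.0376]
tcp_rot: [[0.042, 0.001, -0.999], [0.999, -0.0, 0.042], [-0.0, -1.0, -0.001]]
force: [-0.3, -0.1, -4.0]
opening: 0.158
```

send_rows(moves="0 0 1.5 0 0;0 0 0.5 0 0;16 0 0 0 0;24 0 0 0 0;24 0 0 0 0;24 0 -1 0 0;24 0 0 -16 0;24 0 0 -16 0;24 0 0 0 0;0 0 0 0 0;0 0 0 0 0;0 0 0 0 0;0 0 0 0 0;0 0 0 0 0")

```text
time_s: 22.13
position: [0.5472, 0.0111, 0.0362]
tcp_rot: [[0.042, -0.003, -0.999], [0.999, 0.0, 0.042], [0.0, -1.0, 0.003]]
force: [-2.2, 0.6, 1.5]
opening: 0.164
```

send_rows(moves="0 0 -3 0 0;0 0 -5 0 0;0 0 -6 0 0;0 0 -5 0 0;0 0 -3 0 0;0 0 0 0 0")

```text
time_s: 22.63
position: [0.5495, 0.0107, 0.0594]
tcp_rot: [[0.042, 0.002, -0.999], [0.999, -0.0, 0.042], [-0.0, -1.0, -0.002]]
force: [-0.4, 0.0, -4.1]
opening: 0.161
```

```bash
cat > pitch.py <<'E'
from cl import *
s=read_state();c=capture('wrist');W=cloud(c,s);p=np.array(s['position']);print(round(s['time_s'],2),np.round(p,4),np.round(s['force'],1),np.round(s['moment'],2),round(s['opening']*87,1))
# walls' top edge / floor plane: floor points near TCP, grey, not brass
K=3;h=cv2.cvtColor(c['image'],cv2.COLOR_BGR2HSV)
L=W-p;R=np.array(s['tcp_rot']);L=L@R   # tool coords x,y,z
m=(np.abs(L[...,0])<.055)&(L[...,2]>.015)&(L[...,2]<.12)&(L[...,1]>-.02)&(h[...,1]<60)&(W[...,2]<.25)
q=L[m];rng=np.random.default_rng(0);best=(0,)
for _ in range(400):
    a=q[rng.integers(len(q),size=3)];n=np.cross(a[1]-a[0],a[2]-a[0])
    if np.linalg.norm(n)<1e-8: continue
    n/=np.linalg.norm(n);n*=np.sign(n[1]) or 1
    if n[1]<.7: continue
    k=(np.abs((q-a[0])@n)<.0015).sum()
    if k>best[0]: best=(k,n,a[0]@n)
print('plane',len(q),best,'pitch',np.degrees(np.arctan2(best[1][2],best[1][1])).round(1))
cv2.imwrite('pics/p.png',c['image'])
E
python3 pitch.py
```

```text
22.63 [0.5495 0.0107 0.0594] [-0.4  0.  -4.1] [ 0.09 -0.12  0.01] 14.0
plane 38863 (np.int64(28352), array([-9.07027871e-04,  9.99972200e-01, -7.40109223e-03]), np.float64(0.033071981437156894)) pitch -0.4
```

send_rows(moves="0 0 5 0 0;0 0 6 0 0;0 0 3 0 0;13 0 0 0 0;13 0 0 0 0;13 0 0 0 0")

```text
time_s: 23.18
position: [0.5487, 0.0109, 0.0441]
tcp_rot: [[0.042, -0.0, -0.999], [0.999, 0.0, 0.042], [0.0, -1.0, 0.0]]
force: [0.3, -0.3, -4.0]
opening: 0.157
```

send_rows(moves="13.7 0 0 0 0;13.7 0 0 0 0;13.7 0 0 0 0")

```text
time_s: 23.43
position: [0.5489, 0.0108, 0.0446]
tcp_rot: [[0.042, 0.0, -0.999], [0.999, -0.0, 0.042], [-0.0, -1.0, -0.0]]
force: [0.3, -0.5, -3.8]
opening: 0.164
```

send_rows(moves="14 0 0 0 0;14 0 0 0 0;14 0 0 0 0")

```text
time_s: 23.68
position: [0.5492, 0.0108, 0.045]
tcp_rot: [[0.042, 0.001, -0.999], [0.999, -0.0, 0.042], [-0.0, -1.0, -0.001]]
force: [-0.5, 0.0, 0.1]
opening: 0.158
```

```bash
python3 pitch.py
```

```text
23.68 [0.5492 0.0108 0.045 ] [-0.5  0.   0.1] [ 0.08 -0.02  0.02] 13.8
plane 39262 (np.int64(25609), array([ 2.04741039e-03,  9.99997870e-01, -2.62169248e-04]), np.float64(0.041763295176816956)) pitch -0.0
```

The pads hold level at full grip and let go at 14.0 mm, so the light-grip band is about 13.7 to 14.0 mm. I'll try a lift in that band so the -x edge stays on the bench.

send_rows(moves="16 0 5 0 0;16 0 4 0 0;13.85 0 0 0 0;13.85 0 0 0 0;13.85 0 0 0 0;13.85 0 -3 0 0;13.85 0 -4 0 0;13.85 0 -4 0 0;13.85 0 -4 0 0;13.85 0 0 0 0")

```text
time_s: 24.57
position: [0.5493, 0.0108, 0.0513]
tcp_rot: [[0.042, 0.002, -0.999], [0.999, -0.0, 0.042], [-0.0, -1.0, -0.002]]
force: [0.1, -0.1, -3.3]
opening: 0.161
```

```bash
python3 pitch.py
```

```text
24.57 [0.5493 0.0108 0.0513] [ 0.1 -0.1 -3.3] [ 0.09 -0.03 -0.02] 14.0
plane 36099 (np.int64(23765), array([ 0.00412828,  0.99194142, -0.12663005]), np.float64(0.0341841312092644)) pitch -7.3
```

The light grip works: the tote pivots with its -x edge on the bench, now at 7.3°. I'll continue along the arc to about 22°.

send_rows(moves="13.85 0 -2.6 1.8 0;13.85 0 -2.6 1.9 0;13.85 0 -2.6 2 0;13.85 0 -2.6 2 0;13.85 0 -2.6 2.1 0;13.85 0 -2.6 2.2 0;13.85 0 -2.6 2.3 0;13.85 0 -2.6 2.3 0;13.85 0 -2.6 2.3 0;13.85 0 -2.6 2.3 0;0 0 0 0 0;0 0 0 0 0;0 0 0 0 0")

```text
time_s: 25.7
position: [0.5274, 0.0118, 0.0764]
tcp_rot: [[0.042, -0.001, -0.999], [0.999, 0.0, 0.042], [0.0, -1.0, 0.001]]
force: [-0.6, 0.4, -2.1]
opening: 0.16
```

```bash
python3 pitch.py
```

```text
25.7 [0.5274 0.0118 0.0764] [-0.6  0.4 -2.1] [ 0.06  0.16 -0.  ] 13.9
plane 26756 (np.int64(13145), array([-0.00157776,  0.93440352, -0.35621281]), np.float64(0.03646401533400578)) pitch -20.9
```

View pics/p.png

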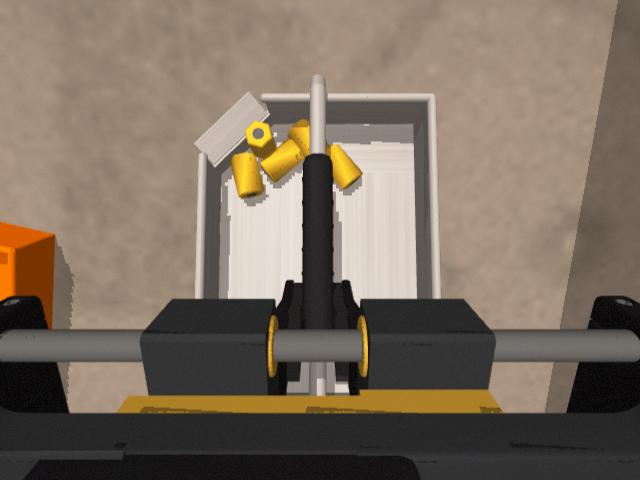

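All five short ones lie at the pouring corner, at pixels (247,175), (258,135), (285,158), (300,135) and (344,167). The tilt is 20.9°. I'll lift a little at full grip and check for sag.

send_rows(moves="0 0 -2 0 0;0 0 -4 0 0;0 0 -5 0 0;0 0 -4 0 0;0 0 -2 0 0;0 0 0 0 0;0 0 0 0 0;0 0 0 0 0;0 0 0 0 0")

```text
time_s: 26.5
position: [0.5274, 0.0118, 0.0932]
tcp_rot: [[0.042, -0.0, -0.999], [0.999, 0.0, 0.042], [0.0, -1.0, 0.0]]
force: [0.5, 0.5, -4.5]
opening: 0.159
```

```bash
python3 pitch.py
```

```text
26.5 [0.5274 0.0118 0.0932] [ 0.5  0.5 -4.5] [ 0.01 -0.13  0.03] 13.8
plane 25943 (np.int64(12956), array([ 9.20556417e-04,  9.26408622e-01, -3.76518549e-01]), np.float64(0.03543016382032807)) pitch -22.1
```

It holds at about 22° with the full 4.5 N hanging from the fingers. I'll lift it well clear and check for creep.

send_rows(moves="0 0 -2 0 0;0 0 -5 0 0;0 0 -8 0 0;0 0 -10 0 0;0 0 -10 0 0;0 0 -10 0 0;0 0 -8 0 0;0 0 -5 0 0;0 0 -2 0 0;0 0 0 0 0;0 0 0 0 0;0 0 0 0 0;0 0 0 0 0;0 0 0 0 0;0 0 0 0 0")

```text
time_s: 27.8
position: [0.5274, 0.0118, 0.153]
tcp_rot: [[0.042, -0.001, -0.999], [0.999, 0.0, 0.042], [0.0, -1.0, 0.001]]
force: [-0.5, -0.4, -3.4]
opening: 0.16
```

```bash
python3 pitch.py
python3 - <<'E'
from parts import *
s=read_state();p=np.array(s['position']);th=22.5
# grip centre: TCP +19 up, 32 mm along tote -x (tilted), net of vertical pad offset (~floor plane at d below TCP)
from scipy.spatial.transform import Rotation as Ro
R=Ro.from_euler('ZY',[-2.4,-th],degrees=True).as_matrix()
piv=p+R@np.array([-.032,0,.0]);piv=piv+R[:,2]*(.047-.0354)
sp=piv+R@np.array([-.066,-.044,-.047]);print('spout',sp)
parts(piv,-2.4,-th,names=('wrist',))
c=capture('wrist');cv2.imwrite('pics/p9.png',c['image'][60:300,120:520])
d=capture('side')
for a in mark_of(d,'tote_spout')[:2]: print('spout side',a['p'],world(d,*a['pixel']))
cv2.imwrite('pics/f.png',np.hstack([cv2.resize(c['image'][60:300,160:480],(400,300)),cv2.resize(d['image'][130:370,180:500],(400,300))]))
E
```

```text
27.8 [0.5274 0.0118 0.153 ] [-0.5 -0.4 -3.4] [ 0.07 -0.12  0.03] 14.0
plane 24754 (np.int64(12885), array([-0.00504354,  0.93140913, -0.363939  ]), np.float64(0.03646705760020393)) pitch -21.3
spout [ 0.44870476 -0.02899826  0.08287671]
wrist 3421 med [-51. -30. -33.] min [-68. -49. -40.] max [-31.  -8. -22.]
wrist 1055 med [-65.  23. -33.] min [-75.  12. -39.] max [-60.  35. -31.]
wrist 53 med [-57.   5. -37.] min [-63.   4. -45.] max [-54.   7. -32.]
spout side 0.83 [ 0.49083789 -0.27589868  0.00546746]
spout side 0.71 [ 0.55480161 -0.05208613  0.13272768]
```

View pics/f.png

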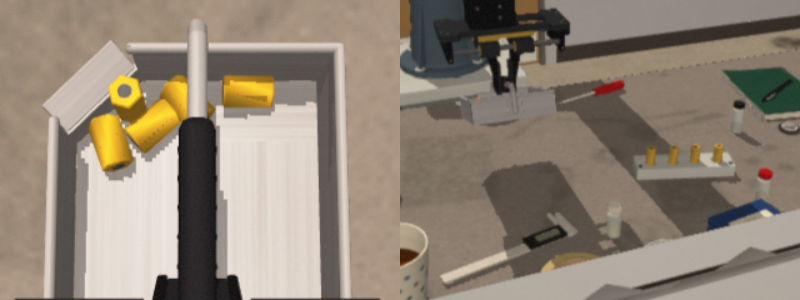

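The tote is held at about 21° with the pouring corner roughly 80 mm up. All five short ones are inside, the farthest about 70 mm from the lip, under the 80 mm limit. Four long ones stand at equal height in the block, and both vials are upright. Handing in.

```bash
python3 -c "
from rig import *
print(hand_in()); s=read_state(); print(s['time_s'],s['position'],s['force'],s['opening'])"
```

```text
the job is handed in; nothing more can be done
None
the job is handed in; nothing more can be done
```

The job is done and handed in at about 28 s of the 56 s allowed; no verdict is reported. The arm is still holding the tote up and tipped, so you can bring the bag under the lip.

- **Long stand-off:** it stands in the empty hole, level with the other long ones in the last picture. I measured it within about 1–2 mm of the hole centre.
- **Short stand-off:** I set it in the tote while the tote was level on the bench.
- **Tipping:** the tool can't tilt, so I made the tilt in two steps:
    1. I lifted the tote level by its handle and moved it sharply sideways to bring the short ones to the pouring side.
    2. I set it down, regripped off-centre with a light grip, and raised that end with the opposite edge resting on the bench. Then I gripped fully and lifted.
- **Last checks:**
    - The tote was at about 21–22° with no steady creep, and the pouring corner was about 80 mm above the bench.
    - The fingers carried about 4 N.
    - All five short ones were inside and both vials were standing.

**Loosest margin:** four of the short ones are bunched at the lip. The fifth lies along the end wall, about 67–70 mm from the middle of the lip against the 80 mm limit. I left it there rather than risk another jolt.

**Disagreement:** in the last check, the side camera's network put the spout about 130 mm up, in the wrong place. I disregarded it because the wrist depth, the arm position and the picture agreed with each other.

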